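# Zero a vial reader: load the sample, then hold its recessed button down with the stylus

## Robot

A 6-joint arm with a two-finger parallel gripper is mounted at the origin on the work surface. World frame = base frame: x ahead of the robot, y to its left, z up, the work surface at z = 0. Lengths are in m, angles in rad, forces in N, time in s.
With the tool pointing down it reaches from about 0.35 to 0.775 m from the base axis. Payload 7.3 kg.
Tool frame: the origin (TCP) lies on the mounting face of the last link; the fingertips stand 178 mm ahead of it and the grasp point (between the pads) lies 159 mm ahead of it (robot.tcp_to_tips is the distance from the TCP to the fingertips, in m); z points along the fingers, y is the direction in which the jaws open and shut (so a half turn about z gives the same grasp; the last joint's range is limited). The gripper opens to 92 mm and grips with 3 to 60 N. Pads are 19 mm wide; open, the fingers measure 130 mm over their backs; the gripper's body (75 mm by 190 mm) begins 47 mm behind the grasp point.
Start: joints at [1.089, 0.342, 1.524, -0, 1.275, -0.146], TCP at [0.173, 0.496, 0.405] pointing down, gripper open.
Joint ranges: [-2.53, 2.53], [-0.77, 2.02], [0.04, 2.7], [-1, 4.14], [0.28, 2.66], [-3.11, 3.11]. Speed limits (rad/s): [2.57, 2.57, 3.14, 3.14, 3.14, 3.14].

## Interface

Orientations are given as [roll, pitch, yaw] about the fixed x, y, z axes, in that order (R = Rz(yaw) Ry(pitch) Rx(roll)).
In Python, from cell import robot, viewer gives the robot as it stands.
- The arm moves only by the shell command python3 -m creep 'ROWS' [OPENING] [FORCE]. ROWS is JSON, a list that holds one entry, the list of rows, each a list of 6 numbers: the shift along the world's x, y, z in mm, then the turn, a rotation vector about the world's x, y, z in degrees. A call has 1 to 5 rows; each row shifts and turns the pose as measured when the row begins; what a row does not reach is not made up. A row lasts 1/12 s, in which the tool goes at most 41.7 mm and 7.16 degrees, less where a joint would pass 70% of its speed; a pose out of reach is approached as far as the arm can. A call with a gripper value outside its range is refused whole. OPENING is the closure, from -1 (fully open) to 1 (shut), set as the call begins (- or left out, the last holds). The fingers move at their own pace and stop on an object; FORCE is the grip in N (left out, the last holds). Time passes only in rows, so rows that do not move let the fingers close. It gives the time, the measured TCP pose, the force and the opening at its end, in the units of the state.
- robot.observe(): the state, without advancing time (a new reading comes with each control period).
- viewer.read_camera(name): name is "scene" or "top" or "wrist"; returns the picture (480x640x3 uint8, blue, green, red); there is no depth.
- viewer.camera_model(name): a dict with "fx", "fy", "cx", "cy" (pixels), "k1" (the pictures are not rectified: a ray, as slopes to the right and down, at radius r is drawn at 1 + k1 r^2 times it, then the intrinsics apply), "pose" (4x4, takes a point from camera to world coordinates); the wrist camera has in their place "mount" (4x4, takes a point from camera to tool coordinates, whose origin is the TCP and whose axes are the flange's). Camera axes: x right, y up, looking along -z (the intrinsics and any distortion apply to the point x, -y, -z); pixel columns grow to the right and rows downward; lengths in m; the calibration is good to about 2 mm. A picture is of the moment at which its call begins: read the wrist's pose just before it. camera_model takes no time and is no camera call.
- robot.hand_in(): hands the job in, once; it reports no verdict.
The state is a dict: "time": time; "qpos": joint angles; "qvel": joint speeds; "joint_efforts": joint torques, N m; "tool_pos": TCP position; "tool_rot": TCP orientation; "contact_force": force on the tool from outside, world axes, zero at the start; "torque": the same for the moment, N m; "opening": finger opening in m.
Only numpy, scipy, OpenCV 4.12 (cv2) and the standard library are available. Lean on these libraries where they do the work, as an engineer would, in place of code of your own. Each camera call takes 0.05 s, during which the arm holds its last target. There are 200 camera calls.

## Task

Take the tall vial out of the rack and stand it fully home in the reader's wide well, and let go of it. Then take the stylus from its stand, reach it through the reader's narrow port and push the recessed button fully down; finish while still gripping the stylus and holding the button down. Leave the two short vials where they stand, and do not press the button before the tall vial is in.

Things in the scene. Friction and masses are not known exactly. Their poses are not given: they have to be found in the camera images.
- reader: White box-shaped vial reader, fixed, 150 (x) x 190 (y) x 70 mm high, flat top; a display and three flat keys along its -x edge are decoration. Two round openings with 2 mm chamfers in the top, 96 mm apart along y: the wide vial well (25 mm diameter, 40 mm deep) and the narrow port (17 mm diameter) over the button. Origin: centre of the underside.
- well_mouth (a point): Centre of the wide well's mouth, level with the reader's top (70 mm above the table), at (+20, +48, 70) mm in the reader's frame.
- well_floor (a point): Centre of the well's flat floor, 40 mm below the mouth (30 mm above the table). A vial that is fully home stands on it and sticks out 40 mm above the reader's top.
- port_mouth (a point): Centre of the narrow port's mouth, level with the reader's top, at (+20, -48, 70) mm in the reader's frame. Straight vertical bore, 17 mm diameter, 40 mm deep.
- button_top (a point): Centre of the flat top of the recessed round button (12 mm diameter), in the port's axis, 26 mm below the port's mouth (44 mm above the table) when not pressed. It goes straight down.
- switch (a joint): Travel of the recessed button in m: 0 up, 0.006 fully down. A spring returns it: about 1.5 N starts it moving, about 4.5 N holds it fully down against a hard stop.
- rack: White plastic rack block, fixed, 190 (x) x 46 (y) x 30 mm high, with three round holes (25 mm diameter, 22 mm deep, floor 8 mm above the table) in a row along its x axis at -60, 0 and +60 mm. One vial stands in each. Origin: centre of the underside.
- sample_vial: The tall vial: round amber glass with a black cap, 22 mm diameter all the way up, 80 mm tall, about 35 g, standing loosely in one of the rack's holes (which one varies), sticking out 58 mm above the rack. Origin: centre of its bottom, z along it to the cap.
- short_vial_a: A short vial of the same kind, 22 mm diameter, 55 mm tall, in another hole of the rack. To be left alone. Origin: centre of its bottom.
- short_vial_b: The other short vial, same size, in the remaining hole. To be left alone. Origin: centre of its bottom.
- stand: Aluminium block, fixed, 70 x 70 x 50 mm high, with one vertical hole in the middle of its top (11 mm diameter, 42 mm deep), in which the stylus stands. Origin: centre of the underside.
- stylus: Stylus, 130 mm long, about 45 g: round steel shaft 8 mm diameter over the lower 60 mm, then a round black handle 16 mm diameter and 70 mm long. It stands upright and loosely in the stand, tip 8 mm above the table, the handle starting 18 mm above the stand's top. Origin: centre of the flat tip, z along it to the handle.
There are look-alikes about, which are no part of the job. There is more than one size of the stylus; the job needs the largest.

How it is judged:
On the way, in this order (a step that is already met when the one before it is completed fails the run):
1. the tall vial stands fully home in the well, released, with the button still up (horizontal distance between sample_vial and well_floor below 0.006 m and z of sample_vial in the frame of reader between 0.026 and 0.034 m and angle between sample_vial's own z axis and vertical below 0.15 rad and contact force between the fingers and sample_vial below 0.1 N and value of joint switch below 0.002 m), for 0.3 s.
2. the gripped stylus, out of its stand, is above the reader's top (z of stylus in the frame of reader above 0.07 m and contact force between the fingers and stylus above 2 N), for 0.1 s.
3. the gripped stylus pushes the recessed button down through the port (value of joint switch above 0.0045 m and contact force between stylus and reader above 1.5 N and distance between stylus and button_top below 0.007 m and contact force between the fingers and stylus above 2 N), for 0.3 s.
At the end, for the whole second after the job is handed in: Tall vial in the well, untouched: within 6 mm of its axis and 4 mm of its floor, within 0.15 rad of upright. The fingers grip the stylus (over 2 N); it pushes with over 1.5 N, its tip within 7 mm of the centre of the button's top, the button at least 4.5 of its 6 mm down (all of step 3 and horizontal distance between sample_vial and well_floor below 0.006 m and z of sample_vial in the frame of reader between 0.026 and 0.034 m and angle between sample_vial's own z axis and vertical below 0.15 rad and contact force between the fingers and sample_vial below 0.1 N); the arm keeps its last pose, push and grip.
It fails at once if the button is pressed before the tall vial is in the well (value of joint switch above 0.003 m and (z of sample_vial in the frame of reader above 0.04 m or horizontal distance between sample_vial and well_floor above 0.012 m)).
It fails at once if a short vial is carried off or knocked away (over 40 mm) (distance of any of short_vial_a, short_vial_b from where it was at the start of the episode above 0.04 m).
It fails at once if a short vial is tipped over (angle between any of short_vial_a, short_vial_b's own z axis and vertical above 0.6 rad).
It also fails if it takes over 66 s, if anything falls off the work surface, if the arm or the gripper's body presses on something with over 40 N, if the wrist force passes 120 N, or if a joint passes its speed limit or range.

## Working session

There is one attempt and no reset: what is moved stays moved. The work goes in short steps, Python scripts to look and compute and a shell command to move; the robot and the scene stay as the last step left them, time stands still between calls to the robot, and variables do not carry over. Pictures are saved under pics/ and viewed, about 8 in all and at most 12, crops included, and the job is handed in when it is done.

```bash
ls; mkdir -p pics; cat > h.py <<'E'
import numpy as np, cv2
from cell import robot, viewer
from scipy.spatial.transform import Rotation as R
def tool():
    s=robot.observe(); T=np.eye(4); T[:3,3]=s["tool_pos"]; T[:3,:3]=R.from_euler('xyz',s["tool_rot"]).as_matrix(); return T
def pose(n,T=None):
    m=viewer.camera_model(n); return m,(np.array(m["pose"]) if "pose" in m else T@np.array(m["mount"]))
def ray(n,u,v,T=None):
    m,P=pose(n,T); K=np.array([[m["fx"],0,m["cx"]],[0,m["fy"],m["cy"]],[0,0,1]],float)
    x,y=cv2.undistortPoints(np.array([[[u,v]]],float),K,np.array([m["k1"],0,0,0.]))[0,0]
    return P[:3,3],P[:3,:3]@np.array([x,-y,-1])
def onz(n,u,v,z,T=None):
    o,d=ray(n,u,v,T); return o+d*(z-o[2])/d[2]
def proj(n,p,T=None):
    m,P=pose(n,T); q=np.linalg.inv(P)@np.append(p,1); x,y=q[0]/-q[2],-q[1]/-q[2]; k=1+m["k1"]*(x*x+y*y)
    return m["fx"]*x*k+m["cx"],m["fy"]*y*k+m["cy"]
E
python3 - <<'E'
from h import *
for n in("scene","top","wrist"):
    cv2.imwrite(f"pics/{n}0.png",viewer.read_camera(n)); print(n,viewer.camera_model(n))
print(robot.observe())
E
```

```text
pics
scene {'fx': 469.0603821724104, 'fy': 469.0603821724104, 'cx': 318.5030268183094, 'cy': 242.20501418925198, 'k1': 0.02960088446015291, 'pose': array([[-0.01339411, -0.58723617,  0.80930481,  1.23309334],
       [ 0.99981559,  0.003274  ,  0.01892272,  0.03913819],
       [-0.01376177,  0.80940902,  0.58708403,  0.61055354],
       [ 0.        ,  0.        ,  0.        ,  1.        ]])}
top {'fx': 571.2681034708537, 'fy': 571.2681034708537, 'cx': 314.7894444704853, 'cy': 237.8187499119551, 'k1': -0.036201553299650836, 'pose': array([[-0.0161892 ,  0.99034736, -0.13765909,  0.41020258],
       [-0.99972943, -0.01833265, -0.01431707,  0.02333497],
       [-0.01670253,  0.13739006,  0.99037619,  0.99787636],
       [ 0.        ,  0.        ,  0.        ,  1.        ]])}
wrist {'fx': 339.77260351917, 'fy': 339.77260351917, 'cx': 317.7618429080763, 'cy': 238.3166517591359, 'k1': -0.03285017158419359, 'mount': array([[-7.35370042e-04,  9.61343417e-01,  2.75351220e-01,
         7.49141393e-02],
       [ 9.99999716e-01,  7.52700317e-04,  4.27321108e-05,
        -1.42456799e-04],
       [-1.66176717e-04,  2.75351174e-01, -9.61343697e-01,
         1.96319763e-02],
       [ 0.00000000e+00,  0.00000000e+00,  0.00000000e+00,
         1.00000000e+00]])}
{'time': 0.15, 'qpos': array([ 1.08899353e+00,  3.42556998e-01,  1.52476705e+00, -5.45811609e-05,
        1.27539421e+00, -1.46014464e-01]), 'qvel': array([ 1.20688337e-03, -2.04686217e-03, -3.31950436e-03,  1.27035864e-03,
       -1.07697047e-04,  3.46467239e-05]), 'joint_efforts': array([ 9.86777668e-04, -4.31470299e+01, -2.44354820e+01,  7.17301690e-02,
        5.37503930e-02, -9.77513059e-05]), 'tool_pos': array([0.17294447, 0.4955988 , 0.40421811]), 'tool_rot': array([-3.14047143e+00, -1.12127873e-04,  2.80582018e+00]), 'contact_force': array([-0.4402326 , -0.28950032,  0.5863512 ]), 'torque': array([-0.02572632, -0.0145665 ,  0.05473658]), 'opening': 0.09171737531657435}
```

View pics/top0.png

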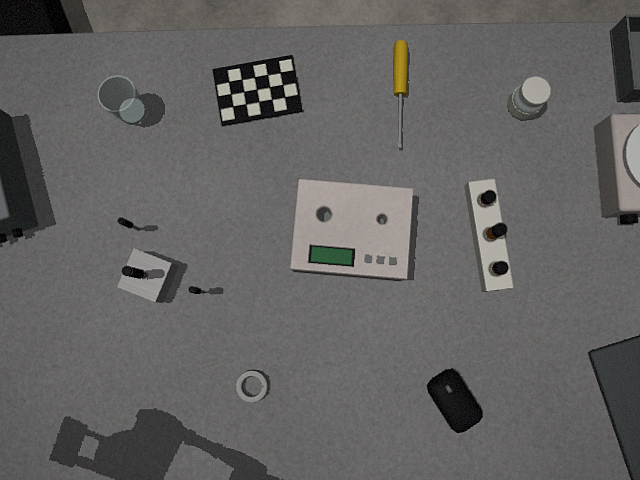

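View pics/scene0.png

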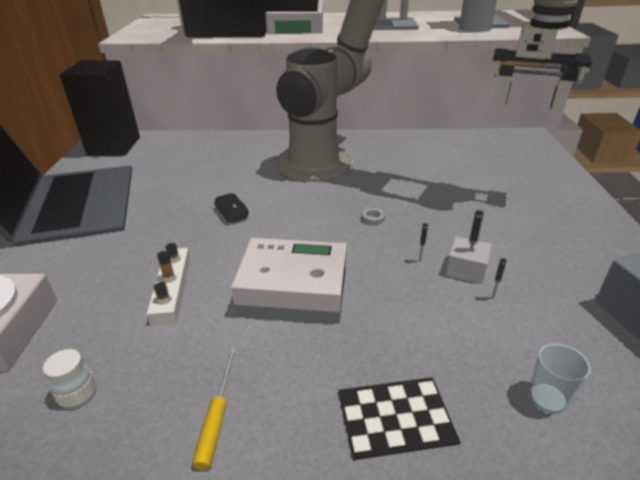

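The top view shows the well at (323,213), the port at (382,219), the tall vial in the middle of the rack at (497,231) and the stand stylus at (133,272). The two styli beside the stand look smaller. The scene view agrees: the tallest vial is in the middle, and the largest stylus is in the stand.

```bash
python3 - <<'E'
from h import *
im=cv2.imread("pics/top0.png"); g=cv2.cvtColor(im,cv2.COLOR_BGR2GRAY)
def blob(x0,y0,x1,y1,t,inv=True,k=0):
    s=g[y0:y1,x0:x1]; m=((s<t) if inv else (s>t)).astype(np.uint8)
    n,l,st,c=cv2.connectedComponentsWithStats(m)
    for i in sorted(range(1,n),key=lambda i:-st[i,4])[:2]: print("  ",c[i]+[x0,y0],st[i])
    return c[max(range(1,n),key=lambda i:st[i,4])]+[x0,y0]
for nm,b,t in(("well",(308,200,340,228),130),("port",(370,208,394,230),130)):
    c=blob(*b,t); print(nm,onz("top",*c,.07))
m=(g>140).astype(np.uint8)
n,l,st,c=cv2.connectedComponentsWithStats(m)
for i in range(1,n):
    if st[i,4]>800:
        cn,_=cv2.findContours((l==i).astype(np.uint8),0,2)
        r=cv2.minAreaRect(cn[0]); print(st[i],r)
        for z in(.03,.05,.07): print(z,onz("top",*r[0],z),[np.round(onz("top",*p,z)[:2],3).tolist() for p in cv2.boxPoints(r)])
for nm,b,z in(("mid",(484,220,512,243),.088),("up",(478,188,500,208),.063),("dn",(488,258,512,278),.063),("sty",(118,262,150,282),.138)):
    c=blob(*b,45); print(nm,onz("top",*c,z))
v=np.vstack([cv2.resize(im[170:300,460:530],None,fx=4,fy=4),])
w=cv2.resize(im[210:310,100:230],None,fx=4,fy=4)
cv=np.zeros((520,800,3),np.uint8); cv[:,:280]=v; cv[:400,280:800]=w; cv2.imwrite("pics/crop1.png",cv)
E
```

```text
[323.45454545 213.65550239] [  8   6  17  16 209]
well [0.57914109 0.02180524 0.07      ]
   [381.46153846 218.78846154] [  6   5  12  12 104]
port [ 0.56874947 -0.07345343  0.07      ]
[ 614  116   26   93 1045] ((627.6685180664062, 161.70167541503906), (92.71378326416016, 22.81053352355957), 86.98721313476562)
0.03 [ 0.66888159 -0.51157639  0.03      ] [[0.752, -0.495], [0.754, -0.536], [0.587, -0.528], [0.586, -0.488]]
0.05 [ 0.6635363  -0.50052309  0.05      ] [[0.745, -0.484], [0.747, -0.525], [0.584, -0.517], [0.582, -0.477]]
0.07 [ 0.65819101 -0.48946979  0.07      ] [[0.738, -0.474], [0.74, -0.513], [0.58, -0.505], [0.579, -0.467]]
[ 290  179  123  100 8952] ((351.8808898925781, 228.12005615234375), (116.56015014648438, 90.00817108154297), 4.969740390777588)
0.03 [ 0.56033037 -0.02648661  0.03      ] [[0.494, 0.08], [0.65, 0.065], [0.628, -0.135], [0.473, -0.116]]
0.05 [ 0.55722816 -0.02545711  0.05      ] [[0.492, 0.079], [0.645, 0.064], [0.623, -0.132], [0.472, -0.113]]
0.07 [ 0.55412595 -0.0244276   0.07      ] [[0.49, 0.078], [0.64, 0.064], [0.619, -0.129], [0.471, -0.11]
[... 570 characters left out ...]
2.380136489868164)
0.03 [0.48655062 0.33079895 0.03      ] [[0.467, 0.377], [0.534, 0.351], [0.506, 0.285], [0.44, 0.311]]
0.05 [0.48497298 0.32444557 0.05      ] [[0.466, 0.369], [0.531, 0.344], [0.504, 0.279], [0.44, 0.305]]
0.07 [0.48339534 0.3180922  0.07      ] [[0.465, 0.362], [0.529, 0.337], [0.502, 0.274], [0.439, 0.299]]
   [496.51948052 230.87445887] [  2   3  21  17 231]
mid [ 0.54253593 -0.25595054  0.088     ]
   [487.825   197.20625] [  3   3  15  14 160]
up [ 0.60311799 -0.25255932  0.063     ]
   [499.73493976 267.77710843] [  4   4  16  13 166]
dn [ 0.48500566 -0.26527349  0.063     ]
   [133.75742574 272.37623762] [  4   4  26  13 202]
sty [0.48176208 0.3119614  0.138     ]
```

View pics/crop1.png

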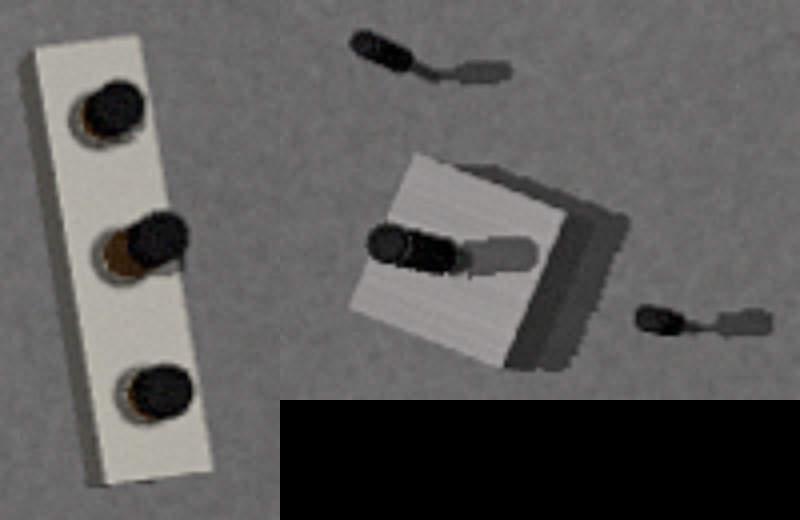

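```bash
python3 -m creep '[[[30,-28,0,0,0,5],[30,-28,0,0,0,5],[30,-28,0,0,0,5],[30,-28,0,0,0,5],[30,-28,0,0,0,5]]]'
python3 -m creep '[[[20,-36,0,0,0,0],[20,-36,0,0,0,0],[20,-36,0,0,0,0],[20,-36,0,0,0,0],[20,-36,0,0,0,0]]]'
```

```text
time: 0.57
tool_pos: [0.3208, 0.3551, 0.4025]
tool_rot: [-3.141, -0.004, -3.011]
contact_force: [0.5, 1.1, 0.3]
opening: 0.092
time: 0.98
tool_pos: [0.4219, 0.1726, 0.4017]
tool_rot: [-3.141, -0.004, -3.004]
contact_force: [1.7, 0.4, 0.7]
opening: 0.0919
```

```bash
python3 -m creep '[[[19,-37,0,0,0,-2],[19,-37,0,0,0,0],[19,-37,0,0,0,0],[19,-37,0,0,0,0],[19,-37,0,0,0,0]]]'
cat > look.py <<'E'
import sys
from h import *
T=tool(); im=viewer.read_camera("wrist"); n=sys.argv[1]; cv2.imwrite(f"pics/{n}.png",im); np.save(f"pics/{n}.npy",T); print(T[:3,3])
E
python3 look.py w1
python3 - <<'E'
from h import *
T=np.load("pics/w1.npy")
print(proj("wrist",[.579,.022,.07],T),proj("wrist",[.569,-.0735,.07],T))
E
```

```text
time: 1.4
tool_pos: [0.5148, -0.0139, 0.4013]
tool_rot: [-3.141, -0.004, -3.042]
contact_force: [1.9, 1.0, -0.4]
opening: 0.0917
[ 0.51483317 -0.0139496   0.40132238]
(np.float64(347.13572008333637), np.float64(290.85444886647866)) (np.float64(251.97313273880562), np.float64(272.6901468267988))
```

View pics/w1.png

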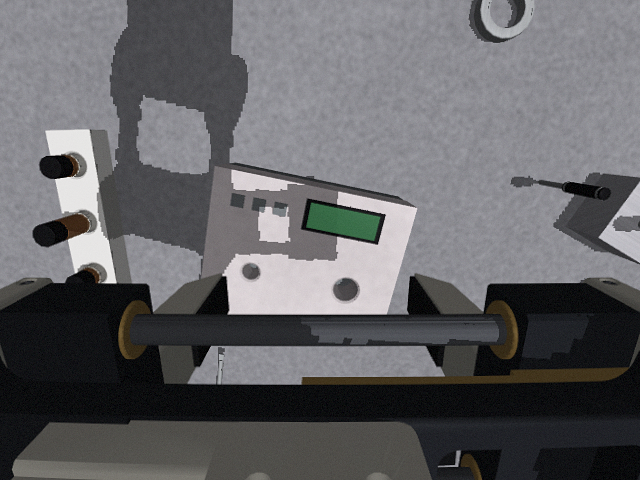

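```bash
python3 -m creep '[[[5,-37,-5,0,0,0],[5,-37,-5,0,0,0],[5,-37,-5,0,0,0],[5,-37,-5,0,0,0],[5,-37,-5,0,0,0]]]'
```

```text
time: 1.87
tool_pos: [0.5426, -0.2053, 0.3752]
tool_rot: [-3.14, -0.002, -3.043]
contact_force: [0.4, 0.9, -0.3]
opening: 0.0917
```

The wrist view shows the well at (346,289) and the port at (251,271). My measured points project within 2 px of both, so they hold. Next I centre over the vial.

```bash
python3 -m creep '[[[1,-28,-10,0,0,0],[1,-28,-10,0,0,0],[0,0,0,0,0,0]]]'
python3 look.py w2
python3 - <<'E'
from h import *
T=np.load("pics/w2.npy")
print(T[:3,:3])
for p in ([.545,-.262,.088],[.545,-.262,.03],[.6033,-.2575,.063]): print(proj("wrist",p,T))
im=cv2.imread("pics/w2.png"); hsv=cv2.cvtColor(im,cv2.COLOR_BGR2HSV)
a=cv2.inRange(hsv,(5,90,30),(20,255,255)); n,l,st,c=cv2.connectedComponentsWithStats(a)
for i in range(1,n):
    if st[i,4]>60: print(c[i],st[i])
E
```

```text
time: 2.12
tool_pos: [0.544, -0.2701, 0.3519]
tool_rot: [-3.139, -0.004, -3.049]
contact_force: [-0.6, 0.8, -0.6]
opening: 0.0921
[ 0.54403197 -0.27006209  0.35187755]
[[-0.99572342 -0.09232191 -0.00339685]
 [-0.09231125  0.99572515 -0.00317158]
 [ 0.00367514 -0.00284445 -0.9999892 ]]
(np.float64(329.11803963103176), np.float64(248.0306520521458))
(np.float64(327.24705916289645), np.float64(229.11622230243634))
(np.float64(326.66293491927), np.float64(303.4017821014593))
[325.12871287 226.61881188] [314 220  25  16 202]
[326.16438356 286.30136986] [316 283  22  10  73]
[130.46       329.28705882] [118 300  33  59 850]
[505.26162791 329.53488372] [486 300  33  59 860]
[482.24682856 377.49619427] [ 302  367  327   18 2759]
[471.19678715 465.44176707] [461 454  21  26 249]
```

View pics/w2.png

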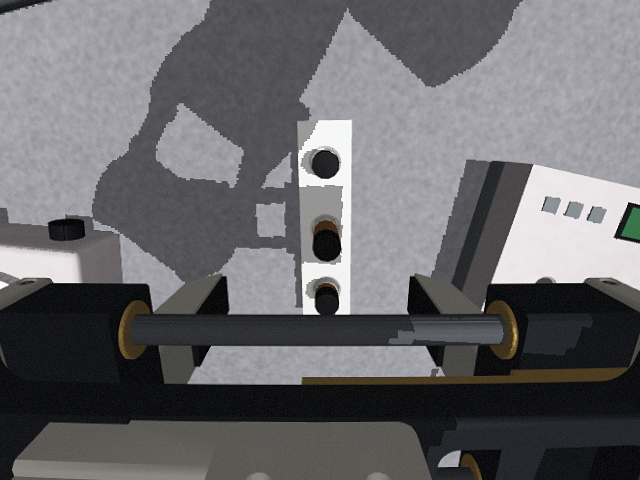

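The wrist view shows the tall cap at (327,246), about 2 px from prediction, so the vial is near (0.5435, -0.2635). I descend straight down to grasp height.

```bash
python3 -m creep '[[[0,7,-20,0,0,0],[0,0,-30,0,0,0],[0,0,-30,0,0,0],[0,0,-20,0,0,0],[0,0,0,0,0,0]]]'
```

```text
time: 2.58
tool_pos: [0.5444, -0.2564, 0.2519]
tool_rot: [-3.139, 0.001, -3.048]
contact_force: [-0.9, 0.2, 0.0]
opening: 0.092
```

```bash
python3 -m creep '[[[0,-4,-12,0,0,0],[0,-2,-6,0,0,0],[0,0,0,0,0,0]]]'
python3 -m creep '[[[0,0,0,0,0,0]]]'
```

```text
time: 2.83
tool_pos: [0.5454, -0.2605, 0.2348]
tool_rot: [-3.139, 0.002, -3.046]
contact_force: [0.5, -0.0, 0.5]
opening: 0.0916
time: 2.92
tool_pos: [0.5457, -0.2605, 0.2355]
tool_rot: [-3.138, 0.003, -3.045]
contact_force: [-0.3, -0.3, -0.2]
opening: 0.0916
```

```bash
python3 -m creep '[[[-1,-2,-4,0,0,0],[0,0,0,0,0,0]]]' 
python3 -m creep '[[[0,0,0,0,0,0],[0,0,0,0,0,0],[0,0,0,0,0,0],[0,0,0,0,0,0],[0,0,0,0,0,0]]]' 1 15
python3 -m creep '[[[0,0,0,0,0,0],[0,0,0,0,0,0],[0,0,0,0,0,0],[0,0,0,0,0,0],[0,0,0,0,0,0]]]'
```

```text
time: 3.08
tool_pos: [0.5452, -0.2629, 0.2331]
tool_rot: [-3.136, 0.006, -3.045]
contact_force: [-0.8, 0.5, 0.3]
opening: 0.0921
time: 3.5
tool_pos: [0.5455, -0.2635, 0.2352]
tool_rot: [-3.134, 0.009, -3.046]
contact_force: [-0.1, -0.2, -0.4]
opening: 0.0631
time: 3.92
tool_pos: [0.5455, -0.2635, 0.2353]
tool_rot: [-3.133, 0.009, -3.046]
contact_force: [0.3, -0.2, -0.6]
opening: 0.0298
```

```bash
python3 -m creep '[[[0,0,0,0,0,0],[0,0,0,0,0,0],[0,0,0,0,0,0],[0,0,0,0,0,0]]]'
python3 -m creep '[[[0,0,20,0,0,0],[0,0,30,0,0,0],[0,0,30,0,0,0],[0,0,20,0,0,0],[0,0,0,0,0,0]]]'
python3 look.py w3
```

```text
time: 4.25
tool_pos: [0.5455, -0.2634, 0.2353]
tool_rot: [-3.134, 0.009, -3.046]
contact_force: [-0.8, -0.1, 0.2]
opening: 0.0219
time: 4.67
tool_pos: [0.5446, -0.2628, 0.3364]
tool_rot: [-3.137, 0.004, -3.046]
contact_force: [0.5, -0.8, 0.6]
opening: 0.0216
[ 0.54461918 -0.26284809  0.3363504 ]
```

View pics/w3.png

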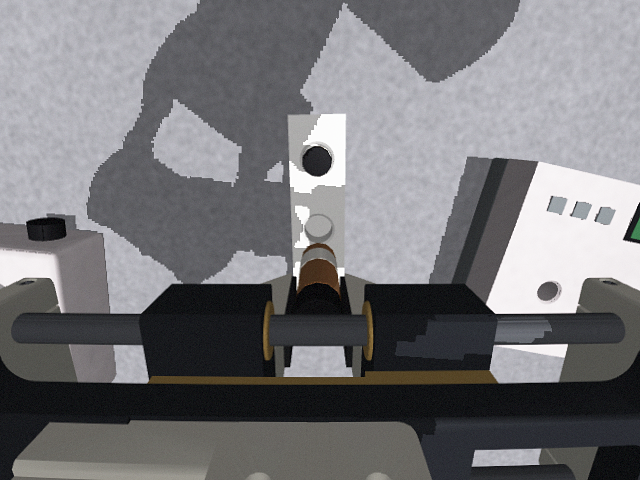

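The vial is held. Its bottom rim's -x edge is near (319,243), and the empty hole shows at (318,228). I'll work out the vial bottom's offset from the tool.

```bash
python3 - <<'E'
from h import *
T=np.load("pics/w3.npy"); im=cv2.imread("pics/w3.png")
print(T[:3,2], onz("wrist",319,243,.109,T), onz("wrist",302,255,.109,T),onz("wrist",336,255,.109,T))
print(proj("wrist",[.5446-.011,-.263,.109],T), "hole",onz("wrist",318,228,.03,T))
print(im[236:262:2,319].tolist())
print(im[256,292:346:2].sum(1))
E
python3 -m creep '[[[0,38,5,0,0,0],[0,38,5,0,0,0],[0,38,5,0,0,0],[0,38,0,0,0,0],[0,38,0,0,0,0]]]'
```

```text
[ 0.00455013 -0.00376564 -0.99998256] [ 0.53331704 -0.26396343  0.109     ] [ 0.54242684 -0.27410745  0.109     ] [ 0.54032378 -0.2522759   0.109     ]
(np.float64(320.4593551181812), np.float64(243.55989378117934)) hole [ 0.54388386 -0.26385328  0.03      ]
[[149, 151, 152], [111, 110, 112], [112, 114, 109], [103, 104, 108], [29, 45, 69], [22, 44, 66], [125, 127, 127], [117, 122, 121], [113, 118, 118], [116, 120, 120], [114, 118, 119], [130, 139, 150], [26, 43, 65]]
[356 510 507 505 500 315 328 320 342 346 328 339 345 349 373 347 348 341
 322 330 326 192 514 504 482 506 522]
time: 5.13
tool_pos: [0.5417, -0.0738, 0.3423]
tool_rot: [-3.14, -0.005, -3.059]
contact_force: [1.5, 0.3, -0.2]
opening: 0.0215
```

```bash
python3 -m creep '[[[13,32,0,0,0,0],[12,32,0,0,0,0],[11,30,0,0,0,0],[0,0,0,0,0,0],[0,0,0,0,0,0]]]'
```

```text
time: 5.55
tool_pos: [0.5755, 0.0327, 0.3338]
tool_rot: [3.138, -0.018, -3.052]
contact_force: [-0.1, 0.2, -0.7]
opening: 0.0214
```

```bash
cat > d.py <<'E'
# usage: x y z jaw_angle_deg : remaining shift (mm) and turn (deg), tool pointing down; x,y refer to grasp line
import sys
from h import *
x,y,z,a=map(float,sys.argv[1:]); T=tool()
D=R.from_euler('xyz',[np.pi,0,np.radians(a+90)]).as_matrix()
print("shift",np.round((np.array([x,y,z])-T[:3,3])*1000,1),"turn",np.round(np.degrees(R.from_matrix(D@T[:3,:3].T).as_rotvec()),2), robot.observe()["contact_force"].round(1))
E
python3 d.py .579 .022 .33 96
```

```text
shift [  3.5 -10.7  -3.8] turn [-0.08 -1.03  0.84] [-0.1  0.2 -0.7]
```

```bash
python3 -m creep '[[[3,-6,0,0,-1,0.5],[0,-4,0,0,0,0],[0,0,0,0,0,0],[0,0,0,0,0,0]]]'; python3 d.py .579 .022 .33 96
```

```text
time: 5.88
tool_pos: [0.5777, 0.0189, 0.3303]
tool_rot: [3.14, -0.004, -3.044]
contact_force: [-0.2, 0.2, -0.7]
opening: 0.0218
shift [ 1.3  3.1 -0.3] turn [-0.06 -0.26  0.4 ] [-0.2  0.2 -0.7]
```

```bash
python3 -m creep '[[[1,2,0,0,-0.2,0.3],[0,0,0,0,0,0],[0,0,0,0,0,0]]]'; python3 d.py .579 .022 .33 96
python3 look.py w4
python3 - <<'E'
from h import *
T=np.load("pics/w1.npy"); g=cv2.imread("pics/w1.png",0)
for x0,y0,x1,y1 in((325,270,368,308),(236,256,268,288)):
    s=cv2.GaussianBlur(g,(5,5),0)[y0:y1,x0:x1]
    m=(s<165).astype(np.uint8); n,l,st,c=cv2.connectedComponentsWithStats(m); i=max(range(1,n),key=lambda i:st[i,4])
    print(st[i],c[i]+[x0,y0],onz("wrist",*(c[i]+[x0,y0]),.07,T))
cv2.imwrite("pics/c4.png",cv2.resize(np.hstack([cv2.imread("pics/w4.png")[180:330,230:430],cv2.imread("pics/w1.png")[220:370,230:430]]),None,fx=2,fy=2))
E
```

```text
time: 6.13
tool_pos: [0.5785, 0.0182, 0.3304]
tool_rot: [3.141, -0.001, -3.043]
contact_force: [0.1, -0.3, 0.3]
opening: 0.0218
shift [ 0.5  3.8 -0.4] turn [-0.05 -0.05  0.33] [ 0.1 -0.3  0.3]
[0.57850845 0.01823325 0.33037434]
[  7   7  28  25 530] [345.59622642 289.24528302] [0.57741982 0.02026087 0.07      ]
[  6   7  19  18 264] [250.68939394 271.24242424] [ 0.5676063  -0.07482321  0.07      ]
```

View pics/c4.png

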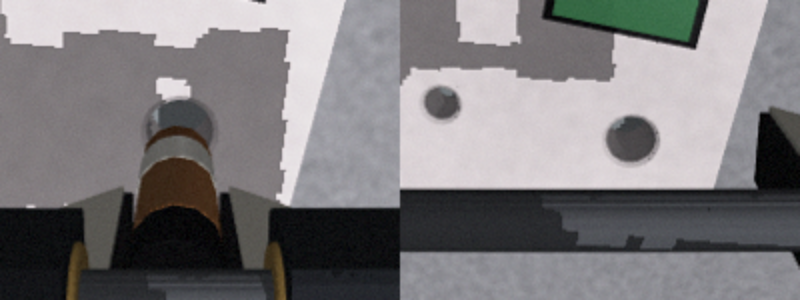

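```bash
python3 - <<'E'
from h import *
T=np.load("pics/w4.npy"); zb=.3304-.2273
for p in((320,227.5),(301,243),(338.5,243)): print("well",onz("wrist",*p,.07,T))
print("vial top edge",onz("wrist",318.5,242.5,zb,T))
g=cv2.imread("pics/w4.png")
for r in (240,244,250): print(r,g[r,292:348].sum(1).tolist())
E
```

```text
well [0.56401174 0.01882095 0.07      ]
well [0.57714821 0.00600899 0.07      ]
well [0.57443645 0.03362899 0.07      ]
vial top edge [0.56566011 0.01777321 0.1031    ]
240 [370, 369, 363, 379, 371, 368, 381, 361, 370, 344, 309, 296, 245, 273, 291, 321, 408, 279, 205, 207, 215, 207, 206, 214, 218, 210, 212, 209, 215, 209, 205, 208, 217, 218, 207, 200, 208, 196, 206, 216, 226, 217, 202, 245, 308, 315, 334, 376, 388, 374, 375, 383, 373, 385, 373, 370]
244 [382, 373, 362, 385, 375, 369, 361, 377, 349, 319, 323, 249, 203, 273, 317, 310, 306, 297, 239, 183, 157, 101, 56, 79, 99, 88, 81, 95, 78, 108, 88, 82, 107, 125, 177, 210, 246, 232, 233, 225, 241, 228, 202, 223, 241, 303, 316, 369, 383, 378, 368, 369, 382, 379, 383, 386]
250 [374, 380, 368, 373, 392, 380, 379, 367, 366, 349, 336, 340, 205, 80, 82, 107, 195, 290, 295, 281, 279, 281, 292, 285, 296, 270, 298, 305, 312, 330, 322, 305, 300, 306, 287, 259, 212, 128, 121, 111, 127, 201, 221, 253, 329, 341, 321, 361, 370, 371, 374, 379, 385, 378, 374, 374]
```

In the picture the well centre is (0.5785, 0.0198) and the vial bottom (0.5767, 0.0178), so I shift by (+2,+2) mm and lower.

```bash
python3 -m creep '[[[2,2,0,0,0,0],[0,0,-10,0,0,0],[0,0,-6,0,0,0],[0,0,0,0,0,0],[0,0,0,0,0,0]]]'; python3 d.py .5803 .0202 .30 96
```

```text
time: 6.6
tool_pos: [0.5806, 0.0207, 0.3128]
tool_rot: [3.141, -0.0, -3.042]
contact_force: [0.4, 0.1, 0.6]
opening: 0.0217
shift [ -0.3  -0.5 -12.8] turn [-0.05 -0.02  0.3 ] [0.4 0.1 0.6]
```

Vial bottom now at about z=0.0855. I keep lowering gently.

```bash
python3 -m creep '[[[0,0,-8,0,0,0],[0,0,-5,0,0,0],[0,0,0,0,0,0]]]';python3 -m creep '[[[0,0,-5,0,0,0],[0,0,-5,0,0,0],[0,0,0,0,0,0]]]'; python3 d.py .5803 .0202 .259 96
```

```text
time: 6.85
tool_pos: [0.5805, 0.0209, 0.2982]
tool_rot: [3.141, -0.001, -3.042]
contact_force: [0.0, 0.2, -0.4]
opening: 0.0217
time: 7.1
tool_pos: [0.5805, 0.021, 0.2868]
tool_rot: [3.141, -0.001, -3.042]
contact_force: [-0.5, 0.1, -0.6]
opening: 0.0216
shift [ -0.2  -0.8 -27.8] turn [-0.05 -0.08  0.28] [-0.5  0.1 -0.6]
```

Bottom is about 10 mm inside with no force, so it has gone in.

```bash
python3 -m creep '[[[0,0,-8,0,0,0],[0,0,-7,0,0,0],[0,0,0,0,0,0]]]';python3 -m creep '[[[0,0,-5,0,0,0],[0,0,-4,0,0,0],[0,0,0,0,0,0]]]'; python3 d.py .5803 .0202 .2573 96
```

```text
time: 7.35
tool_pos: [0.5805, 0.0209, 0.2704]
tool_rot: [3.141, -0.001, -3.042]
contact_force: [0.2, 0.3, -0.2]
opening: 0.0217
time: 7.6
tool_pos: [0.5805, 0.0209, 0.26]
tool_rot: [3.14, -0.002, -3.042]
contact_force: [0.6, 0.7, -0.3]
opening: 0.0216
shift [-0.2 -0.7 -2.7] turn [-0.05 -0.09  0.29] [ 0.6  0.7 -0.3]
```

```bash
python3 -m creep '[[[0,0,-2,0,0,0],[0,0,0,0,0,0]]]';python3 -m creep '[[[0,0,0,0,0,0],[0,0,0,0,0,0],[0,0,0,0,0,0],[0,0,0,0,0,0],[0,0,0,0,0,0]]]' 0.3; python3 -m creep '[[[0,0,0,0,0,0],[0,0,0,0,0,0],[0,0,0,0,0,0]]]'
```

```text
time: 7.77
tool_pos: [0.5805, 0.0209, 0.2577]
tool_rot: [3.14, -0.002, -3.042]
contact_force: [-0.2, -0.3, -0.4]
opening: 0.0217
time: 8.18
tool_pos: [0.5808, 0.0209, 0.2587]
tool_rot: [3.141, 0.0, -3.042]
contact_force: [0.0, 0.6, 0.3]
opening: 0.0321
time: 8.43
tool_pos: [0.5809, 0.0209, 0.259]
tool_rot: [3.141, 0.001, -3.042]
contact_force: [-0.1, -0.4, 0.1]
opening: 0.032
```

```bash
python3 -m creep '[[[0,0,0,0,0,0],[0,0,15,0,0,0],[0,0,30,0,0,0],[0,0,40,0,0,0],[0,0,40,0,0,0]]]' -0.2; python3 look.py w5
python3 -m creep '[[[-13,38,10,0,0,0],[-13,38,10,0,0,0],[-13,38,10,0,0,0],[-13,38,5,0,0,0],[-12,38,0,0,0,0]]]'
python3 d.py .485 .322 .36 96
```

```text
time: 8.85
tool_pos: [0.5781, 0.021, 0.3779]
tool_rot: [3.137, -0.02, -3.042]
contact_force: [1.3, -0.3, 0.3]
opening: 0.0549
[0.57811817 0.02098417 0.37793982]
time: 9.32
tool_pos: [0.516, 0.2068, 0.4275]
tool_rot: [-3.141, 0.008, -3.056]
contact_force: [1.4, 0.6, -0.2]
opening: 0.0549
shift [-31.  115.2 -67.5] turn [-0.01  0.44  1.09] [ 1.4  0.6 -0.2]
```

View pics/w5.png

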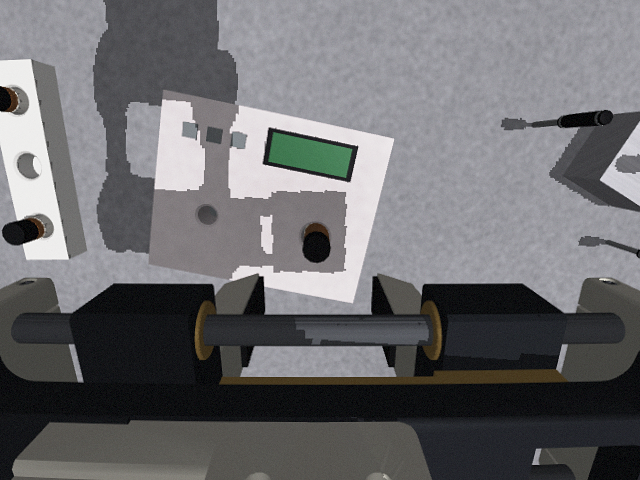

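The tall vial stands in the well, cap at (316,245), with both short vials still in the rack. On to the stylus.

```bash
python3 -m creep '[[[-11,35,-10,0,0,0],[-10,33,-10,0,0,0],[-8,30,-10,0,0,0.5],[0,0,-10,0,0,0],[0,0,0,0,0,0]]]'
python3 d.py .485 .322 .36 96; python3 look.py w6
python3 - <<'E'
from h import *
T=np.load("pics/w5.npy"); print("cap expected",proj("wrist",[.5785,.0198,.110],T))
T=np.load("pics/w6.npy"); print("sty",proj("wrist",[.485,.322,.138],T),proj("wrist",[.485,.322,.05],T))
E
```

```text
time: 9.73
tool_pos: [0.4808, 0.3168, 0.3879]
tool_rot: [3.138, 0.014, -3.038]
contact_force: [-0.1, 0.1, 0.1]
opening: 0.0551
shift [  4.2   5.2 -27.9] turn [-0.28  0.76  0.08] [-0.1  0.1  0.1]
[0.48077284 0.31679324 0.38788357]
cap expected (np.float64(314.3496289184704), np.float64(250.10800497999256))
sty (np.float64(323.0023818209396), np.float64(252.09583137624136)) (np.float64(321.30269961399586), np.float64(222.1251677831662))
```

View pics/w6.png

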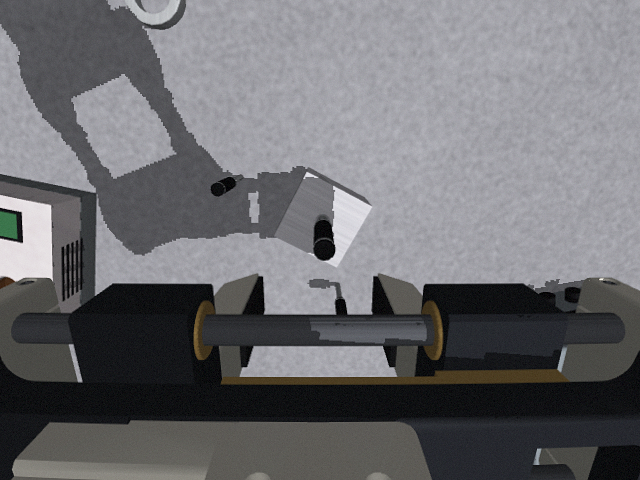

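The stylus top is at (323,247), about 5 px from prediction, so x is about 0.483. The small decoys at (220,188) and (340,305) are clear of the jaws.

```bash
python3 -m creep '[[[2,4,-10,-0.3,0.7,0],[0,0,-20,0,0,0],[0,0,0,0,0,0]]]'
python3 d.py .483 .322 .265 96
```

```text
time: 10.03
tool_pos: [0.4843, 0.3196, 0.3593]
tool_rot: [3.141, 0.004, -3.041]
contact_force: [-0.1, -0.6, -0.9]
opening: 0.055
shift [ -1.3   2.4 -94.3] turn [-0.08  0.22  0.25] [-0.1 -0.6 -0.9]
```

```bash
python3 -m creep '[[[-1,2,-20,0,0.2,0],[0,0,-25,0,0,0],[0,0,-25,0,0,0],[0,0,-13,0,0,0],[0,0,0,0,0,0]]]'
python3 d.py .483 .322 .265 96
```

```text
time: 10.45
tool_pos: [0.4874, 0.3181, 0.2776]
tool_rot: [3.138, 0.006, -3.049]
contact_force: [-0.7, -0.1, -0.3]
opening: 0.0552
shift [ -4.4   3.9 -12.6] turn [-0.21  0.33  0.72] [-0.7 -0.1 -0.3]
```

```bash
python3 -m creep '[[[-4,3,-8,-0.2,0.4,0],[0,1,-4,0,0,0],[0,0,0,0,0,0],[0,0,0,0,0,0]]]'
python3 d.py .483 .322 .265 96
python3 -m creep '[[[0,0,0,0,0,0],[0,0,0,0,0,0],[0,0,0,0,0,0]]]'; python3 d.py .483 .322 .265 96
```

```text
time: 10.78
tool_pos: [0.4853, 0.3213, 0.2677]
tool_rot: [3.14, 0.001, -3.053]
contact_force: [0.3, 0.3, 0.4]
opening: 0.0549
shift [-2.3  0.7 -2.7] turn [-0.07  0.06  0.92] [0.3 0.3 0.4]
time: 11.03
tool_pos: [0.4858, 0.3217, 0.27]
tool_rot: [3.139, 0.005, -3.053]
contact_force: [0.2, -0.3, -0.2]
opening: 0.055
shift [-2.8  0.3 -5. ] turn [-0.17  0.27  0.91] [ 0.2 -0.3 -0.2]
```

```bash
python3 -m creep '[[[-2,0,-5,-0.2,0.3,0],[0,0,0,0,0,0],[0,0,0,0,0,0],[0,0,0,0,0,0],[0,0,0,0,0,0]]]' 1 30
python3 -m creep '[[[0,0,0,0,0,0],[0,0,0,0,0,0],[0,0,0,0,0,0],[0,0,0,0,0,0]]]'; python3 d.py .483 .322 .265 96
```

```text
time: 11.45
tool_pos: [0.4836, 0.3218, 0.2653]
tool_rot: [-3.141, 0.0, -3.053]
contact_force: [-0.5, 0.4, -0.3]
opening: 0.0263
time: 11.78
tool_pos: [0.4836, 0.3218, 0.2653]
tool_rot: [-3.141, 0.0, -3.052]
contact_force: [-0.0, 0.0, 0.5]
opening: 0.0153
shift [-0.6  0.2 -0.3] turn [0.02 0.01 0.89] [-0.   0.   0.5]
```

```bash
python3 -m creep '[[[0,0,20,0,0,0],[0,0,30,0,0,0],[0,0,30,0,0,0],[0,0,30,0,0,0],[0,0,15,0,0,0]]]'; python3 d.py .568 -.074 .39 96
python3 -m creep '[[[4,-38,5,0,0,0],[4,-38,0,0,0,0],[4,-38,0,0,0,0],[4,-38,0,0,0,0],[4,-38,0,0,0,0]]]'; python3 d.py .568 -.074 .39 96
```

```text
time: 12.2
tool_pos: [0.4831, 0.3216, 0.3899]
tool_rot: [-3.14, -0.007, -3.053]
contact_force: [0.1, -0.2, 0.4]
opening: 0.0156
shift [ 8.490e+01 -3.956e+02  1.000e-01] turn [ 0.14 -0.36  0.92] [ 0.1 -0.2  0.4]
time: 12.62
tool_pos: [0.5016, 0.1324, 0.4012]
tool_rot: [3.138, 0.006, -3.04]
contact_force: [0.7, 1.1, -0.9]
opening: 0.0155
shift [  66.4 -206.4  -11.2] turn [-0.25  0.34  0.18] [ 0.7  1.1 -0.9]
```

```bash
python3 -m creep '[[[10,-38,0,0,0,0],[12,-38,0,0,0,0],[12,-38,0,0,0,0],[12,-38,0,0,0,0],[10,-34,0,0,0,0]]]'
python3 -m creep '[[[0,0,0,0,0,0],[0,0,0,0,0,0],[0,0,0,0,0,0]]]';python3 d.py .568 -.074 .36 96
```

```text
time: 13.03
tool_pos: [0.5564, -0.0631, 0.4026]
tool_rot: [3.138, 0.008, -3.039]
contact_force: [0.9, -0.4, -1.0]
opening: 0.0159
time: 13.28
tool_pos: [0.5574, -0.0709, 0.4016]
tool_rot: [3.14, 0.008, -3.049]
contact_force: [-0.6, 0.3, 0.0]
opening: 0.0152
shift [ 10.6  -3.1 -41.6] turn [-0.14  0.42  0.68] [-0.6  0.3  0. ]
```

```bash
python3 -m creep '[[[8,-3,-20,-0.1,0.4,0.3],[2,0,-20,0,0,0],[0,0,-12,0,0,0],[0,0,0,0,0,0],[0,0,0,0,0,0]]]';python3 d.py .568 -.074 .342 96
```

```text
time: 13.7
tool_pos: [0.5667, -0.0677, 0.3495]
tool_rot: [3.141, 0.002, -3.037]
contact_force: [-0.3, -0.7, 1.0]
opening: 0.0153
shift [ 1.3 -6.3 -7.5] turn [-0.08  0.12 -0.01] [-0.3 -0.7  1. ]
```

```bash
python3 -m creep '[[[1,-5,-3,0,0.1,0],[0,0,0,0,0,0],[0,0,0,0,0,0]]]';python3 d.py .568 -.074 .342 96
python3 look.py w7; python3 - <<'E'
from h import *
T=np.load("pics/w7.npy"); t=T[:3,3]+T[:3,2]*.2573
print("tip exp",t,proj("wrist",t,T),"port",proj("wrist",[.568,-.0745,.07],T))
im=cv2.imread("pics/w7.png"); cv2.imwrite("pics/c7.png",cv2.resize(im[180:300,250:390],None,fx=5,fy=5))
E
```

```text
time: 13.95
tool_pos: [0.5679, -0.0709, 0.3484]
tool_rot: [3.141, 0.003, -3.033]
contact_force: [-0.7, -0.2, 0.3]
opening: 0.0153
shift [ 0.1 -3.1 -6.4] turn [-0.05  0.15 -0.2 ] [-0.7 -0.2  0.3]
[ 0.56788256 -0.07086773  0.34843168]
tip exp [ 0.5685422  -0.07062653  0.09113263] (np.float64(317.5755399015323), np.float64(247.25374258636555)) port (np.float64(312.77548629487995), np.float64(238.01605160346696))
```

View pics/c7.png

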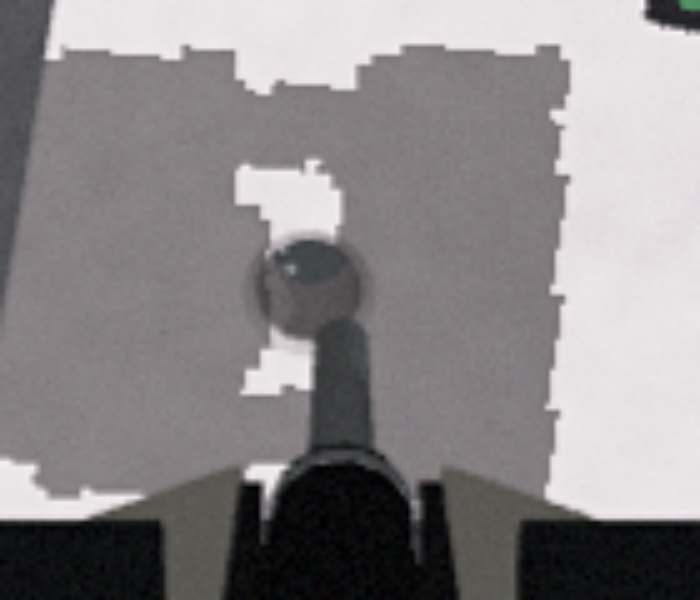

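The port centre is at about (312,238) and the tip at about (318.6,248), so the tip needs about (-1,-5) mm. I shift, then lower.

```bash
python3 -m creep '[[[-1,-4,0,0,0.1,0],[0,0,0,0,0,0],[0,0,0,0,0,0]]]';python3 d.py .567 -.076 .325 96
```

```text
time: 14.25
tool_pos: [0.5669, -0.0754, 0.3499]
tool_rot: [-3.141, 0.003, -3.034]
contact_force: [-0.1, -0.1, -0.2]
opening: 0.0157
shift [  0.1  -0.6 -24.9] turn [-0.01  0.18 -0.19] [-0.1 -0.1 -0.2]
```

```bash
python3 -m creep '[[[0,0,-10,0,0,0],[0,0,-10,0,0,0],[0,0,-5,0,0,0],[0,0,0,0,0,0]]]';python3 d.py .567 -.076 .317 96
python3 -m creep '[[[0,0,-5,0,0,0],[0,0,-3,0,0,0],[0,0,0,0,0,0]]]';python3 d.py .567 -.076 .305 96
```

```text
time: 14.58
tool_pos: [0.5666, -0.0758, 0.3227]
tool_rot: [-3.141, 0.004, -3.034]
contact_force: [-0.6, -0.3, -0.4]
opening: 0.0153
shift [ 0.4 -0.2 -5.7] turn [ 0.    0.23 -0.14] [-0.6 -0.3 -0.4]
time: 14.83
tool_pos: [0.5665, -0.0757, 0.3126]
tool_rot: [3.141, 0.002, -3.034]
contact_force: [-0.6, -0.2, -0.2]
opening: 0.0155
shift [ 0.5 -0.3 -7.6] turn [-0.03  0.1  -0.14] [-0.6 -0.2 -0.2]
```

```bash
python3 -m creep '[[[0,0,-6,0,0,0],[0,0,-4,0,0,0],[0,0,0,0,0,0]]]'; python3 -m creep '[[[0,0,-3,0,0,0],[0,0,0,0,0,0]]]'; python3 -m creep '[[[0,0,-3,0,0,0],[0,0,0,0,0,0]]]'
```

```text
time: 15.08
tool_pos: [0.5666, -0.0757, 0.3017]
tool_rot: [3.141, 0.002, -3.034]
contact_force: [-0.7, -0.2, -0.5]
opening: 0.0159
time: 15.25
tool_pos: [0.5668, -0.0757, 0.2987]
tool_rot: [-3.141, 0.003, -3.034]
contact_force: [-0.4, 0.8, 1.7]
opening: 0.0155
time: 15.42
tool_pos: [0.5667, -0.0757, 0.2963]
tool_rot: [-3.141, 0.004, -3.034]
contact_force: [-1.1, -0.5, 4.4]
opening: 0.0156
```

```bash
python3 -m creep '[[[0,0,-2,0,0,0]]]'; python3 -m creep '[[[0,0,-2,0,0,0]]]'; python3 -m creep '[[[0,0,-2,0,0,0]]]'; python3 -m creep '[[[0,0,-2,0,0,0]]]'
```

```text
time: 15.5
tool_pos: [0.5668, -0.0756, 0.2949]
tool_rot: [-3.141, 0.004, -3.034]
contact_force: [-2.6, 0.6, 13.9]
opening: 0.0156
time: 15.58
tool_pos: [0.567, -0.0756, 0.2947]
tool_rot: [-3.14, 0.006, -3.034]
contact_force: [-5.3, 1.0, 21.9]
opening: 0.0154
time: 15.67
tool_pos: [0.5671, -0.0755, 0.2947]
tool_rot: [-3.14, 0.008, -3.034]
contact_force: [-3.9, 2.2, 16.7]
opening: 0.0157
time: 15.75
tool_pos: [0.5671, -0.0753, 0.2947]
tool_rot: [-3.139, 0.01, -3.034]
contact_force: [-5.7, 0.8, 15.3]
opening: 0.0156
```

```bash
python3 -m creep '[[[0,0,-2,0,-0.1,0],[0,0,-2,0,-0.1,0],[0,0,-2,0,-0.1,0],[0,0,-2,0,-0.1,0],[0,0,-2,0,-0.1,0]]]'; python3 look.py w8; python3 d.py .567 -.0757 .2947 96; python3 - <<'E'
from h import *
for i in range(6): s=viewer.read_camera("top")
cv2.imwrite("pics/top8.png",s); o=robot.observe(); print(o["time"],o["tool_pos"],o["contact_force"].round(1),o["opening"])
w=cv2.imread("pics/w8.png")
c=np.hstack([cv2.resize(w[150:350,200:460],(520,400)),cv2.resize(s[160:300,280:380],(280,400))]); cv2.imwrite("pics/c8.png",c)
E
```

```text
time: 16.17
tool_pos: [0.5667, -0.0745, 0.2941]
tool_rot: [-3.136, 0.026, -3.033]
contact_force: [-4.2, 0.5, 14.9]
opening: 0.0159
[ 0.56668084 -0.07453664  0.29410951]
shift [ 0.4 -1.2  0.6] turn [ 0.14  1.55 -0.21] [-4.2  1.7 14.5]
16.5167 [ 0.5667104  -0.07455912  0.29415161] [-5.   1.3 14.6] 0.015400934316929644
```

View pics/c8.png

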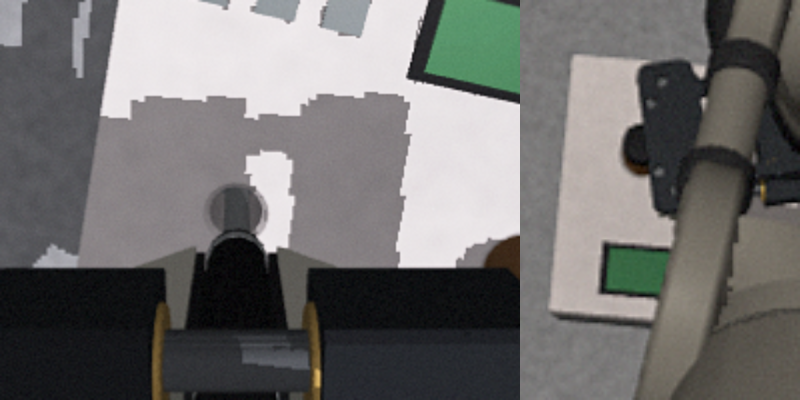

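Force is steady at about 15 N and the vial is still in place, but the tool has tilted 1.5°, which puts the tip about 5 mm towards +x. I straighten it while keeping the push.

```bash
python3 -m creep '[[[0,0,-1,0,0.6,0],[0,0,-1,0,0.6,0],[0,0,-1,0,0.6,0]]]'; python3 d.py .567 -.0757 .2947 96; python3 -m creep '[[[0,0,-1,0,0.5,0],[0,0,-1,0,0.5,0]]]'; python3 d.py .567 -.0757 .2947 96
```

```text
time: 16.77
tool_pos: [0.5684, -0.0745, 0.2949]
tool_rot: [-3.137, 0.006, -3.034]
contact_force: [1.6, -0.6, 3.5]
opening: 0.0157
shift [-1.4 -1.2 -0.2] turn [ 0.24  0.35 -0.19] [ 1.6 -0.6  3.5]
time: 16.93
tool_pos: [0.5699, -0.0746, 0.2944]
tool_rot: [-3.137, -0.006, -3.034]
contact_force: [5.5, 1.9, 7.5]
opening: 0.0156
shift [-2.9 -1.1  0.3] turn [ 0.3  -0.33 -0.18] [5.5 1.9 7.5]
```

```bash
python3 -m creep '[[[0,0,-1.5,0.1,-0.1,0],[0,0,-1.5,0.1,0,0],[0,0,-1.5,0,0,0],[0,0,-1.5,0,0,0],[0,0,-1.5,0,0.1,0]]]'; python3 look.py w9; python3 - <<'E'
from h import *
for i in range(8): s=viewer.read_camera("top")
T=tool();o=robot.observe(); t=T[:3,3]+T[:3,2]*.2573
print(o["time"],o["tool_pos"],o["contact_force"].round(1),o["opening"],"tip",t,T[:3,2])
w=cv2.imread("pics/w9.png"); Tw=np.load("pics/w9.npy"); print(proj("wrist",[.5683,-.0742,.07],Tw))
sc=viewer.read_camera("scene")
cv2.imwrite("pics/c9.png",np.hstack([cv2.resize(w[180:330,230:430],(400,300)),cv2.resize(sc[220:320,130:360],(400,300))]))
E
```

```text
time: 17.35
tool_pos: [0.5704, -0.0748, 0.2941]
tool_rot: [-3.138, -0.003, -3.033]
contact_force: [-1.1, 2.1, 15.0]
opening: 0.0153
[ 0.57042758 -0.07480948  0.29406474]
17.8 [ 0.57046783 -0.07481734  0.2940594 ] [-1.4  0.7 16.1] 0.015367571611518473 tip [ 0.56991084 -0.07592903  0.03676241] [-0.00216475 -0.00432058 -0.99998832]
(np.float64(320.2849012661825), np.float64(260.77473011153756))
```

View pics/c9.png

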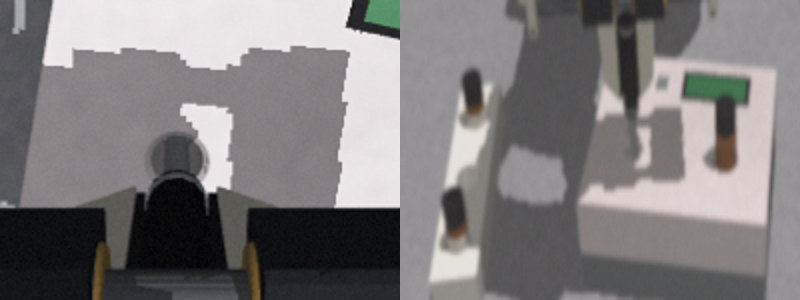

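The shaft is centred in the port at about (319,258) in the wrist image, with a steady 16 N push. The tall vial is upright in the well and both short vials are upright in the rack.

```bash
python3 -c "
from cell import robot
print(robot.hand_in()); o=robot.observe(); print(o['time'],o['contact_force'],o['opening'])"
```

```text
the job is handed in; nothing more can be done
None
the job is handed in; nothing more can be done
```

I put the tall vial in the reader's wide well and let go of it. I then took the largest stylus from its stand and pushed the button down through the narrow port. I handed in at about 17.8 s of the 66 s, still gripping the stylus and holding the button down; the hand-in gave no verdict.

**Last checks before hand-in:**
- **Push:** steady at about 15–16 N. The tool stopped moving down within about 1 mm of where the button's hard stop should be. The button's travel can't be read directly, so this is inferred from the force and height.
- **Stylus:** the grip opening is 15.4 mm on the 16 mm handle. The tip is about 2 mm from the port's axis, which is close to the calibration accuracy. The tool is within 0.3° of vertical.
- **Vials:** the tall vial stands upright in the well and both short vials are upright in the rack, as seen in the last scene picture. I did not measure the tall vial's final height. I released it with its bottom about level with the well floor, and no bump was felt when it touched down.

**Disagreements:**
- **Tilt during the push:** on the first full press the tool tilted about 1.5°, which put the tip roughly 5 mm off-centre. I straightened it while still pushing; the force dipped to 3.5 N, below the 4.5 N that holds the button fully down, so it may have risen slightly. I then held the push for about 0.8 s.
- **Camera positions:** the top and wrist cameras differed by about 1.5–2 mm on the reader's openings, and about 4 mm on the stylus. I corrected for this by comparing positions within the same wrist picture, or by taking the middle.

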